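Drop the sample-panel rest to its second notch

TASK

The tilting rest that holds the sample panel is propped too steep for polishing, and its ratchet only clicks upwards. Take its lift bar and raise it past the top notch, leaning into the rubber stop just firmly enough to tip the pawl over but never forcing it; then ease it all the way down until the board lies flat so that the pawl resets, raise it again to the second notch from the bottom and let it down softly onto the pawl. Let go with the board propped there, and leave the other things on the bench as they are.

Things in the scene. Friction and masses are not known exactly. Their poses are not given: they have to be found in the camera images.
- rest (a joint): angle of the rest's board, rad: 0 = flat on its two posts, growing as the free edge rises. The pawl holds it at four notches, from the bottom 0.175, 0.349, 0.524 and 0.698 (10 to 40 degrees); it starts on the third or fourth. Raised about 1.5 degrees over a notch, it is caught there when let down slowly: the pawl drops in by its own weight (0.15 s) and misses a falling board
- stand: aluminium base frame of the panel rest, fixed, 300 x 280 mm. Origin on the bench below its middle; x points from the hinged edge (nearer the robot) to the free edge, z up. On its +y side, outside the board, a C-shaped bracket carries the pawl and, above it, the rubber buffer
- hinge (a point): middle of the board's hinge axis, 125 mm above the bench; the axis runs along the stand's y. The hinge is a little stiff (0.35 N m). The plywood board, 180 x 256 x 10 mm with a black sample panel on it, begins 12 mm from the axis
- lift_bar (a point): middle of the lift bar, a round steel bar 14 mm thick, 170 mm long, parallel to the hinge, 240 mm from its axis beyond the board's free edge (121 mm above the bench when flat). 12 mm side arms lie 95 mm either side of the middle; the gap between bar and board is 41 mm. The rest weighs about 0.9 kg: lifting takes 3 to 8 N here
- pawl_pin (a point): pin of the pawl, a 70 mm steel strut standing on it and leaning in on the toothed quadrant under the board. At the top stop a dog tips it over outwards, where it stays, and the board can go down; if it was not tipped it catches the board at the top notch again. Over the last 14 degrees before flat a cam pushes it back to work with a light touch
- buffer: rubber top stop, 16 mm across, free end down; origin at its lower end, 82 mm from the hinge axis. A dog clamped by hand on the quadrant meets it somewhere from 0.86 to 1.06 rad of board angle (differs each time). Pressed 1 to 1.5 mm in (10 to 18 N) the pawl tips. Stiffness 12 N/mm: 1.4 N more lift per mm at the bar, where 3.4 N is 10 N here. Over 40 N bruises it
- wax_jar: white jar with black lid, 80 mm across, 50 mm high, beyond the stand; origin at its underside. A bystander
- foam_pad: round yellow foam pad with black back, 136 mm across, 30 mm high, beyond the stand; origin at its underside. A bystander
- polish_bottle: black bottle with a paper label, 60 mm across, 170 mm high, beside the stand on its -y side; origin at its underside. A bystander
- brush: detailing brush with wooden handle, 190 mm long, 20 mm high, lying beside the stand on its +y side; origin under its middle. A bystander
- spray_bottle: white trigger bottle, 68 mm across, 210 mm high, at the left; origin at its underside. A bystander
- small_pad: round red foam pad with black back, 80 mm across, 28 mm high, at the right; origin at its underside. A bystander
- applicator: blue foam block, 110 x 70 x 38 mm, at the right; origin at its underside. A bystander

How it is judged:
By the outcome, as a careful person would: the job done as asked, in the order asked, and still so for the second after the job is handed in, with the robot touching nothing.
It also fails if it takes over 70 s, if anything falls off the work surface, if the arm or the gripper's body presses on something with over 40 N, if the wrist force passes 120 N, or if a joint passes its speed limit or range.

ROBOT

A 7-joint arm with a two-finger parallel gripper is mounted at the origin on the work surface. World frame = base frame: x ahead of the robot, y to its left, z up, the work surface at z = 0. Lengths are in m, angles in rad, forces in N, time in s.
With the tool pointing down it reaches from about 0.425 to 0.925 m from the base axis. Payload 6.8 kg.
Tool frame: the origin (TCP) lies between the finger pads; the fingertips stand 11 mm ahead of it and the grasp point (between the pads) lies 8 mm behind it; z points along the fingers, y is the line along which they close (so a half turn about z gives the same grasp; the last joint's range is limited). The gripper opens to 85 mm and grips with 20 to 120 N. Pads are 22 mm wide; open, the fingers measure 114 mm over their backs; the gripper's body (76 mm by 85 mm) begins 54 mm behind the grasp point. The pads swing forward as they close: fully open they stand 13 mm farther back than shut.
Start: joints at [-1.396, 0.477, 0.022, 1.555, -0.011, 1.109, -0.083], TCP at [0.188, 0.648, 0.21] pointing down, gripper open.
Joint ranges: [-2.96, 2.96], [-0.34, 2.1], [-1.41, 1.46], [0.24, 2.44], [-1.37, 4.51], [0.17, 1.92], [-2.96, 2.96]. Speed limits (rad/s): [2.39, 2.39, 3.14, 3.14, 3.14, 3.14, 3.14].

INTERFACE

Orientations are given as a rotation vector (axis times angle).
In Python, from bench import r gives the robot as it stands.
- The arm moves only by the tool send_rows, never from a script. Its argument "deltas" is a list of rows, each an object of numbers: "dx", "dy", "dz": the shift along the world's x, y, z in mm; "rx", "ry", "rz": the turn, a rotation vector about the world's x, y, z in degrees. A call has 1 to 5 rows; each row is the pose to reach, as a shift and turn from the pose commanded when the call began; what a row does not reach only later rows make up. A row lasts 1/12 s, in which the tool goes at most 41.7 mm and 7.16 degrees, less where a joint would pass 70% of its speed; a pose out of reach is approached as far as the arm can. A call with a gripper value outside its range is refused whole. "jaw" is the finger opening in mm, from 0 to 85.4, set as the call begins (left out, the last holds). The fingers move at their own pace and stop on an object; "newtons" is the grip in N (left out, the last holds). Time passes only in rows, so rows that repeat a pose let the fingers close. It gives the time, the measured TCP pose, the force, the opening and the grip force at its end, in the units of the state.
- r.get_obs(): the state, without advancing time (a new reading comes with each control period).
- r.grab_frame(name): name is "side" or "top"; returns a dict with "frame" (384x512x3 uint8, blue, green, red), "z_map" (384x512 float32, m along the optical axis (not along the pixel's ray), 0 where there is no reading), "vertical_fov" (degrees; the focal length in pixels is half the picture's height over the tangent of half this angle, whatever the lens; pixels are square), "cx", "cy" (the principal point, pixels), "xyz" and "orientation" of the camera in the world. Camera axes: x right, y down, z forward; pixel columns grow to the right and rows downward; lengths in m; the calibration is good to about 2 mm. A picture is of the moment at which its call begins.
- r.hand_in(): hands the job in; it is judged then, once.
The state is a dict: "clock": time; "joints": joint angles; "qvel": joint speeds; "tau": joint torques, N m; "tcp_pos": TCP position; "orientation": TCP orientation; "contact_force": force on the tool from outside, world axes, zero at the start; "moment": the same for the moment, N m; "grip_width": finger opening in m; "gripper_force": force on a finger pad.
Only numpy, scipy, OpenCV 4.12 (cv2) and the standard library are available. Lean on these libraries where they do the work, as an engineer would, in place of code of your own. Each camera call takes 0.05 s, during which the arm holds its last target. There are 200 camera calls.

## Working session

There is one attempt and no reset: what is moved stays moved. The work goes in short steps, Python scripts to look and compute and a tool call to move; the robot and the scene stay as the last step left them, time stands still between calls to the robot, and variables do not carry over. Pictures are saved under pics/ and viewed, at most 10 in all, crops included, and the job is handed in when it is done.

Besides the shell and the picture viewer there is one more tool, called after "Call:" by a JSON object that holds its "method" and its "body", one argument or row to a line. send_rows: Moves the arm, as the interface text tells. Its arguments: {"type":"object","properties":{"deltas":{"type":"array","items":{"type":"object","properties":{"dx":{"type":"number"},"dy":{"type":"number"},"dz":{"type":"number"},"rx":{"type":"number"},"ry":{"type":"number"},"rz":{"type":"number"}}}},"jaw":{"type":"number"},"newtons":{"type":"number"}},"required":["deltas"]}

```bash
mkdir -p pics
cat > h.py <<'E'
import numpy as np, cv2
from bench import r
from scipy.spatial.transform import Rotation as R
def cam(name):
    f=r.grab_frame(name); o=np.array(f["orientation"],float)
    M=R.from_rotvec(o).as_matrix() if o.size==3 else (o.reshape(3,3) if o.size==9 else R.from_quat(o).as_matrix())
    h=f["frame"].shape[0]; F=h/2/np.tan(np.radians(f["vertical_fov"])/2)
    v,u=np.mgrid[:384,:512]; z=f["z_map"]
    P=np.stack([(u-f["cx"])/F*z,(v-f["cy"])/F*z,z],-1)@M.T+np.array(f["xyz"])
    P[z==0]=np.nan
    return f,P,M,F
E
python3 - <<'E'
from h import *
for n in("side","top"):
    f,P,M,F=cam(n); cv2.imwrite(f"pics/{n}0.png",f["frame"]); print(n,f["xyz"],f["orientation"],f["vertical_fov"]); np.save(n+"P.npy",P)
print(r.get_obs())
E
```

```text
side [-0.03018673 -0.84627087  1.04921837] [-2.23470295  0.73657797 -0.32475409] 55.22688679207125
top [ 0.24866818 -0.05557978  1.75084826] [-2.10010998  2.14209285 -0.21673511] 45.496992997548375
{'clock': 0.1, 'joints': array([-1.39608647,  0.47772737,  0.02233475,  1.5563283 , -0.0114953 ,
        1.1093251 , -0.08311847]), 'qvel': array([ 0.00059679, -0.00277028,  0.00149973, -0.00390845, -0.00128697,
        0.00064185, -0.00151195]), 'tau': array([ 3.94298477e-03, -5.97763610e+01,  1.61327206e+00, -2.81955332e+01,
        1.27439058e-02,  5.06051336e-03, -2.53040776e-05]), 'tcp_pos': array([0.18821325, 0.64763833, 0.20862642]), 'orientation': array([-4.42724656e-01, -3.11012583e+00,  2.60142518e-03]), 'contact_force': array([ 0.09698062, -0.31269196, -0.66244929]), 'moment': array([0.03711107, 0.00192276, 0.00984263]), 'gripper_force': 0.0, 'grip_width': 0.08514495218333772}
```

View pics/side0.png

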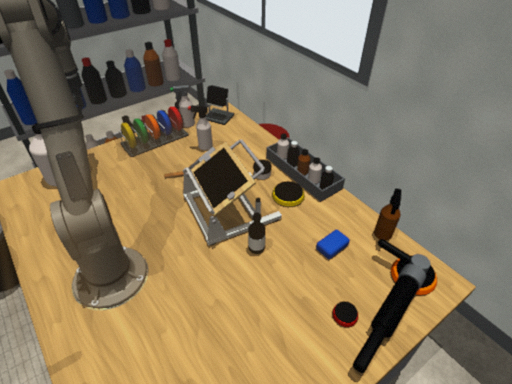

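View pics/top0.png

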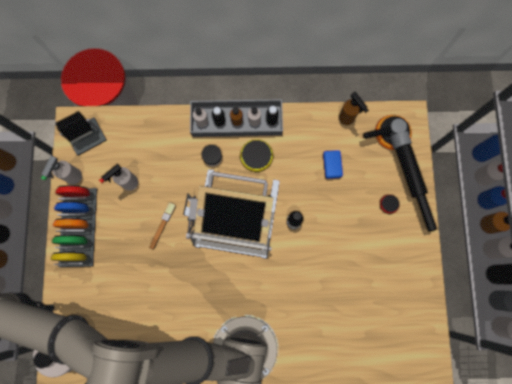

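The side view shows the rest at (225,190) with the bar at about (245,160). The top view shows the black panel at (234,215), the bar along row ~177 from column 210 to 268, and the bottle at (295,219). I'll measure with depth next.

Run:
```python
from h import *
for n,(a,b,c,d) in dict(side=(130,250,160,290),top=(160,265,165,315)).items():
    im=cv2.imread(f"pics/{n}0.png")[a:b,c:d]; cv2.imwrite(f"pics/{n}c.png",cv2.resize(im,None,fx=5,fy=5,interpolation=cv2.INTER_CUBIC))
P=np.load("topP.npy"); im=cv2.imread("pics/top0.png")
m=(im.max(2)<60); m[:190]=0;m[245:]=0;m[:,:195]=0;m[:,275:]=0
Q=P[m]; Q=Q[np.isfinite(Q).all(1)&(Q[:,2]>.12)]
c=np.median(Q,0); 
for _ in range(3):
    U,S,V=np.linalg.svd(Q-Q.mean(0),full_matrices=False); n=V[2]*np.sign(V[2,2]); Q=Q[abs((Q-Q.mean(0))@n)<.006]
print(len(Q),"mean",Q.mean(0),"n",n,"tilt",np.arccos(n[2]),"yaw of downhill normal",np.degrees(np.arctan2(-n[1],-n[0])))
np.set_printoptions(precision=3,suppress=True)
for v in range(168,192,1):
    print(v,[tuple(np.round(P[v,u],3)) for u in (220,238,255)])
```

```text
2050 mean [0.45937952 0.02874655 0.18752527] n [-0.48927702  0.09301091  0.86715452] tilt 0.5213361014638791 yaw of downhill normal -10.763423643160591
168 [(np.float64(0.679), np.float64(0.087), np.float64(0.001)), (np.float64(0.678), np.float64(0.016), np.float64(-0.003)), (np.float64(0.67), np.float64(-0.051), np.float64(0.026))]
169 [(np.float64(0.674), np.float64(0.087), np.float64(0.002)), (np.float64(0.673), np.float64(0.016), np.float64(0.004)), (np.float64(0.667), np.float64(-0.051), np.float64(0.021))]
170 [(np.float64(0.673), np.float64(0.087), np.float64(-0.007)), (np.float64(0.669), np.float64(0.016), np.float64(-0.0)), (np.float64(0.662), np.float64(-0.051), np.float64(0.027))]
171 [(np.float64(0.666), np.float64(0.087), np.float64(0.004)), (np.float64(0.665), np.float64(0.016), np.float64(0.003)), (np.float64(0.662), np.float64(-0.051), np.float64(0.009))]
172 [(np.float64(0.663), np.float64(0.087), np.float64(0.001)), (np.float64(0.662), np.float64(0.016), np.float64(-0.001)), (np.float64(0.662), np.float64(-0.05), np.float64(-0.007))]
173 [(np.float64(0.602), np.floa
[... 2732 characters left out ...]
at64(0.087), np.float64(-0.005)), (np.float64(0.596), np.float64(0.017), np.float64(0.008)), (np.float64(0.596), np.float64(-0.049), np.float64(-0.001))]
189 [(np.float64(0.549), np.float64(0.068), np.float64(0.232)), (np.float64(0.593), np.float64(0.017), np.float64(0.003)), (np.float64(0.592), np.float64(-0.049), np.float64(0.002))]
190 [(np.float64(0.546), np.float64(0.069), np.float64(0.227)), (np.float64(0.59), np.float64(0.017), np.float64(-0.001)), (np.float64(0.588), np.float64(-0.049), np.float64(-0.0))]
191 [(np.float64(0.543), np.float64(0.069), np.float64(0.225)), (np.float64(0.585), np.float64(0.017), np.float64(0.0)), (np.float64(0.584), np.float64(-0.049), np.float64(-0.001))]
```

View pics/topc.png

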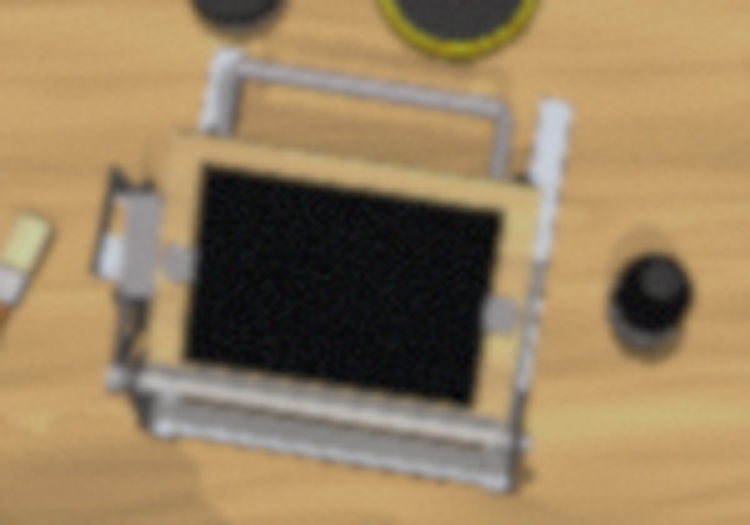

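View pics/sidec.png

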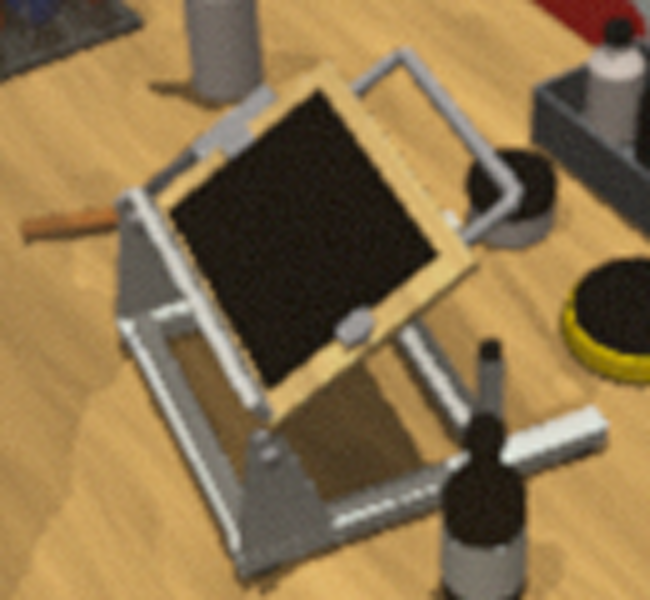

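Run:
```python
from h import *
psi=np.radians(-10.6); ex=np.array([np.cos(psi),np.sin(psi),0]); ey=np.array([-np.sin(psi),np.cos(psi),0])
sh=[]
for n in("top","side"):
    P=np.load(n+"P.npy").reshape(-1,3); P=P[np.isfinite(P).all(1)]
    s=P@ex; t=P@ey
    b=np.array([.581,.008,.245])
    m=(abs(s-b@ex)<.02)&(abs(t-b@ey)<.065)&(abs(P[:,2]-.243)<.022)
    Q=P[m]; S=Q@ex;T=Q@ey
    A=np.polyfit(T,S,1); print(n,m.sum(),"median s",np.median(S),"z",np.median(Q[:,2]),Q[:,2].min(),Q[:,2].max(),"slope(rad)",A[0])
    # side arms: strip between board and bar
    m=(s-b@ex<-.015)&(s-b@ex>-.033)&(abs(t-b@ey)<.13)&(P[:,2]>.2)&(P[:,2]<.26)
    T=np.sort(t[m]); print("arms t",T[T<b@ey].mean() if (T<b@ey).any() else None,T[T>b@ey].mean() if (T>b@ey).any() else None, b@ey,np.round(T[::max(1,len(T)//25)],3))
```

```text
top 159 median s 0.5737897324436512 z 0.24556811013068303 0.23504029610242072 0.25300826644693397 slope(rad) -0.0030298562657847853
arms t 0.019053326438130437 0.2090787069984639 0.11473921749918684 [0.014 0.014 0.015 0.015 0.016 0.016 0.017 0.017 0.018 0.018 0.019 0.02
 0.02  0.021 0.021 0.023 0.023 0.024 0.024 0.025 0.203 0.204 0.204 0.206
 0.206 0.206 0.206 0.209 0.209 0.209 0.21  0.21  0.212 0.213 0.214 0.214
 0.214 0.214]
side 100 median s 0.5744590681993232 z 0.24601830205296465 0.23792531031726283 0.2503988242167624 slope(rad) -0.004969529604532037
arms t 0.014578245299200376 0.20424050326169968 0.11473921749918684 [0.011 0.011 0.012 0.012 0.013 0.013 0.013 0.013 0.014 0.014 0.014 0.015
 0.016 0.016 0.017 0.018 0.02  0.021 0.199 0.199 0.201 0.201 0.202 0.202
 0.203 0.204 0.204 0.205 0.205 0.206 0.207 0.207 0.209 0.21  0.211]
```

Call:
{"method": "send_rows", "body": {
  "deltas": [
    {"dz":30},
    {"dz":60,"dy":-10,"rz":-6},
    {"dz":95,"dx":15,"dy":-35,"rz":-12},
    {"dz":125,"dx":35,"dy":-65,"rz":-19},
    {"dz":130,"dx":55,"dy":-95,"rz":-26}
  ],
  "jaw": 50,
  "newtons": 30
}}

```text
$.deltas[0]: bad value
```

Call:
{"method": "send_rows", "body": {
  "deltas": [
    {"dx":0,"dy":0,"dz":30,"rx":0,"ry":0,"rz":0},
    {"dx":0,"dy":-10,"dz":60,"rx":0,"ry":0,"rz":-6},
    {"dx":15,"dy":-35,"dz":95,"rx":0,"ry":0,"rz":-12},
    {"dx":35,"dy":-65,"dz":125,"rx":0,"ry":0,"rz":-19},
    {"dx":55,"dy":-95,"dz":130,"rx":0,"ry":0,"rz":-26}
  ],
  "jaw": 50,
  "newtons": 30
}}

```text
clock: 0.52
tcp_pos: [0.2411, 0.5571, 0.3427]
orientation: [-1.134, -2.928, -0.009]
contact_force: [1.5, 0.1, 0.6]
grip_width: 0.05
gripper_force: 0.0
```

Call:
{"method": "send_rows", "body": {
  "deltas": [
    {"dx":20,"dy":-30,"dz":0,"rx":0,"ry":0,"rz":-6},
    {"dx":40,"dy":-62,"dz":0,"rx":0,"ry":0,"rz":-12},
    {"dx":60,"dy":-94,"dz":0,"rx":0,"ry":0,"rz":-18},
    {"dx":80,"dy":-126,"dz":0,"rx":0,"ry":0,"rz":-24},
    {"dx":100,"dy":-158,"dz":0,"rx":0,"ry":0,"rz":-30}
  ]
}}

```text
clock: 0.93
tcp_pos: [0.3425, 0.3953, 0.3386]
orientation: [-1.858, -2.533, 0.001]
contact_force: [0.2, 0.7, -0.1]
grip_width: 0.0501
gripper_force: 0.0
```

Call:
{"method": "send_rows", "body": {
  "deltas": [
    {"dx":20,"dy":-34,"dz":0,"rx":0,"ry":0,"rz":-6},
    {"dx":41,"dy":-68,"dz":0,"rx":0,"ry":0,"rz":-12},
    {"dx":62,"dy":-102,"dz":0,"rx":0,"ry":0,"rz":-18},
    {"dx":83,"dy":-136,"dz":0,"rx":0,"ry":0,"rz":-24},
    {"dx":104,"dy":-170,"dz":0,"rx":0,"ry":0,"rz":-28}
  ]
}}

```text
clock: 1.35
tcp_pos: [0.4463, 0.2253, 0.3387]
orientation: [-2.415, -2.009, 0.0]
contact_force: [0.9, 1.0, -0.7]
grip_width: 0.0502
gripper_force: 0.0
```

Call:
{"method": "send_rows", "body": {
  "deltas": [
    {"dx":22,"dy":-35,"dz":0,"rx":0,"ry":0,"rz":0},
    {"dx":44,"dy":-70,"dz":0,"rx":0,"ry":0,"rz":0},
    {"dx":66,"dy":-105,"dz":0,"rx":0,"ry":0,"rz":0},
    {"dx":88,"dy":-140,"dz":0,"rx":0,"ry":0,"rz":0},
    {"dx":110,"dy":-175,"dz":0,"rx":0,"ry":0,"rz":0}
  ]
}}

```text
clock: 1.77
tcp_pos: [0.5564, 0.0505, 0.3388]
orientation: [-2.409, -2.015, -0.0]
contact_force: [0.5, 0.3, 0.6]
grip_width: 0.0498
gripper_force: 0.0
```

Call:
{"method": "send_rows", "body": {
  "deltas": [
    {"dx":14,"dy":-25,"dz":0,"rx":0,"ry":0,"rz":0},
    {"dx":28,"dy":-45,"dz":0,"rx":0,"ry":0,"rz":0},
    {"dx":28,"dy":-45,"dz":0,"rx":0,"ry":0,"rz":0},
    {"dx":28,"dy":-45,"dz":0,"rx":0,"ry":0,"rz":0}
  ]
}}

```text
clock: 2.1
tcp_pos: [0.584, 0.0058, 0.3383]
orientation: [2.413, 2.011, -0.002]
contact_force: [-0.5, 0.2, -0.2]
grip_width: 0.0497
gripper_force: 0.0
```

Call:
{"method": "send_rows", "body": {
  "deltas": [
    {"dx":1,"dy":-1,"dz":-25,"rx":0,"ry":0,"rz":0},
    {"dx":1,"dy":-1,"dz":-50,"rx":0,"ry":0,"rz":0},
    {"dx":1,"dy":-1,"dz":-75,"rx":0,"ry":0,"rz":0},
    {"dx":1,"dy":-1,"dz":-95,"rx":0,"ry":0,"rz":0},
    {"dx":1,"dy":-1,"dz":-105,"rx":0,"ry":0,"rz":0}
  ]
}}

```text
clock: 2.52
tcp_pos: [0.5828, 0.0085, 0.231]
orientation: [-2.405, -2.016, 0.005]
contact_force: [-0.3, 1.3, 0.4]
grip_width: 0.0502
gripper_force: 0.0
```

Call:
{"method": "send_rows", "body": {
  "deltas": [
    {"dx":0,"dy":0,"dz":0,"rx":0,"ry":0,"rz":0},
    {"dx":0,"dy":0,"dz":0,"rx":0,"ry":0,"rz":0},
    {"dx":0,"dy":0,"dz":0,"rx":0,"ry":0,"rz":0},
    {"dx":0,"dy":0,"dz":0,"rx":0,"ry":0,"rz":0},
    {"dx":0,"dy":0,"dz":0,"rx":0,"ry":0,"rz":0}
  ],
  "jaw": 5,
  "newtons": 30
}}

```text
clock: 2.93
tcp_pos: [0.5856, 0.0064, 0.2351]
orientation: [2.409, 2.015, 0.003]
contact_force: [-0.8, 0.4, -0.5]
grip_width: 0.0051
gripper_force: 0.0
```

Run:
```python
from h import *
o=r.get_obs(); print(o["tcp_pos"],o["contact_force"],o["moment"],o["joints"])
f,P,M,F=cam("side"); cv2.imwrite("pics/g.png",cv2.resize(f["frame"][80:260,150:330],None,fx=3,fy=3))
```

```text
[0.58563118 0.00642676 0.23507504] [-0.78079543  0.3584123  -0.53881105] [-0.03980141 -0.02139938 -0.00275388] [-0.62143558  0.34951231  0.65016303  1.78133932 -0.23690113  1.08755136
 -0.06777709]
```

View pics/g.png

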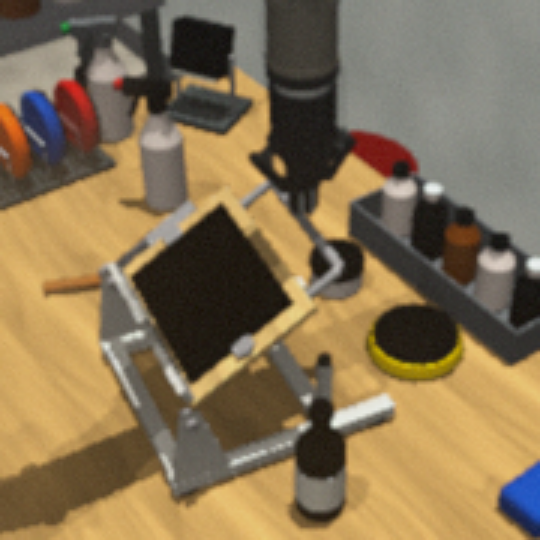

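The fingers shut at (305,200) in this crop without holding the bar, which passes about 20 px below at (305,228). I'll measure both in this view.

Run:
```python
from h import *
np.set_printoptions(precision=3,suppress=True)
for n in ("side","top"):
    f,P,M,F=cam(n); np.save(n+"P2.npy",P)
    Q=P.reshape(-1,3)
    ps=np.radians(-10.4); ex=np.array([np.cos(ps),np.sin(ps),0]); ey=np.array([-np.sin(ps),np.cos(ps),0]); c=np.array([.5848,.0045,.2415])
    D=np.stack([(Q-c)@ex,(Q-c)@ey,Q[:,2]],1); D=D[np.isfinite(D).all(1)]
    m=(abs(D[:,0])<.06)&(abs(D[:,1])<.08)&(D[:,2]>.2)&(D[:,2]<.30)
    d=D[m]; 
    print(n); 
    for t0 in np.arange(-.08,.08,.02):
        k=d[(d[:,1]>=t0)&(d[:,1]<t0+.02)]; b=k[(k[:,2]<.255)&(abs(k[:,0])<.025)]
        print("t%.2f"%t0,len(b),"bar s,z",np.median(b[:,0]) if len(b) else 0,np.median(b[:,2]) if len(b) else 0)
    if n=="side":
        for v in range(136,160,2):
            print(v,[(np.round([(P[v,u]-c)@ex,(P[v,u]-c)@ey,P[v,u,2]],3)*1000).tolist() for u in (248,251,254)])
```

```text
side
t-0.08 18 bar s,z 0.002032766894650196 0.24476900799894508
t-0.06 17 bar s,z 0.0014139111650635476 0.24577476740217385
t-0.04 17 bar s,z -0.0007848649832913258 0.24679056416614653
t-0.02 15 bar s,z 0.0010013266478975942 0.24655560748122407
t0.00 10 bar s,z -0.0018952000893254135 0.2446271079804972
t0.02 5 bar s,z -0.0010904448869793076 0.24177208846604825
t0.04 10 bar s,z 0.0003423938675888634 0.24739852796953798
t0.06 8 bar s,z -0.001991819514599552 0.24282531724514578
136 [[-17.0, -14.0, 333.0], [-7.0, -17.0, 331.0], [8.0, -11.0, 323.0]]
138 [[-14.0, -8.0, 319.0], [-4.0, -11.0, 319.0], [9.0, -8.0, 312.0]]
140 [[-16.0, -12.0, 314.0], [-3.0, -10.0, 309.0], [7.0, -12.0, 307.0]]
142 [[-13.0, -7.0, 302.0], [-4.0, -11.0, 302.0], [8.0, -10.0, 297.0]]
144 [[-12.0, -4.0, 291.0], [-4.0, -11.0, 293.0], [8.0, -10.0, 289.0]]
146 [[-13.0, -6.0, 284.0], [-4.0, -11.0, 284.0], [10.0, -7.0, 277.0]]
148 [[-14.0, -8.0, 277.0], [-3.0, -10.0, 275.0], [9.0, -9.0, 270.0]]
150 [[-13.0, -5.0, 266.0], [-4.0, -11.0, 267.0], [9.0, -9.0, 262.0]]
152 [[-2.0, 19.0, 238.0], [3.0, 4.0, 246.0], [156.0, 291.0, -1.0]]
154 [[125.0, 291.0, -3.0], [-2.0, -7.0, 247.0], [7.0, -13.0, 248.0]]
156 [[119.0, 278.0, -4.0], [130.0, 270.0, -2.0], [1.0, -25.0, 248.0]]
158 [[111.0, 262.0, -2.0], [121.0, 251.0, 3.0], [-3.0, -34.0, 248.0]]
top
t-0.08 24 bar s,z 5.465261255193194e-05 0.24460203263032199
t-0.06 24 bar s,z 0.0008466885636449844 0.24653963348137342
t-0.04 20 bar s,z -0.0005263222981270778 0.24565591426328415
t-0.02 0 bar s,z 0 0
t0.00 0 bar s,z 0 0
t0.02 0 bar s,z 0 0
t0.04 0 bar s,z 0 0
t0.06 0 bar s,z 0 0
```

Run:
```python
from h import *
np.set_printoptions(precision=3,suppress=True)
o=r.get_obs(); print(o["clock"],o["tcp_pos"],o["orientation"],o["joints"],o["grip_width"])
f,P,M,F=cam("side"); cv2.imwrite("pics/g2.png",cv2.resize(f["frame"][100:190,205:305],None,fx=6,fy=6,interpolation=cv2.INTER_CUBIC))
```

```text
3.0833 [0.585 0.006 0.234] [2.41  2.015 0.002] [-0.621  0.35   0.65   1.782 -0.237  1.087 -0.068] 0.004762542116418261
```

View pics/g2.png

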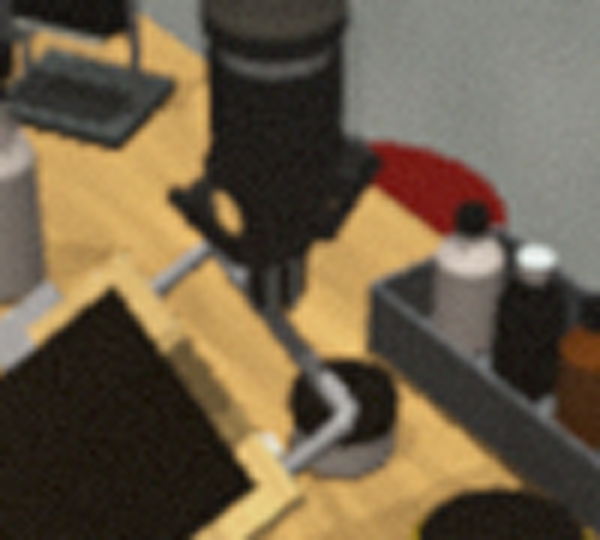

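The fingers (275,285) end right at the bar's upper edge, so by depth the tips sit at about z 0.26, well above where the state puts them. I'll reopen, go lower and close while watching the force.

Call:
{"method": "send_rows", "body": {
  "deltas": [
    {"dx":0,"dy":-1,"dz":0,"rx":0,"ry":0,"rz":0},
    {"dx":0,"dy":-1,"dz":0,"rx":0,"ry":0,"rz":0},
    {"dx":0,"dy":-1,"dz":0,"rx":0,"ry":0,"rz":0},
    {"dx":0,"dy":-1,"dz":0,"rx":0,"ry":0,"rz":0}
  ],
  "jaw": 50
}}

```text
clock: 3.47
tcp_pos: [0.5849, 0.0053, 0.2338]
orientation: [-2.41, -2.015, -0.0]
contact_force: [-0.6, 0.5, -0.3]
grip_width: 0.0496
gripper_force: 0.0
```

Call:
{"method": "send_rows", "body": {
  "deltas": [
    {"dx":0,"dy":0,"dz":-6,"rx":0,"ry":0,"rz":0},
    {"dx":0,"dy":0,"dz":-12,"rx":0,"ry":0,"rz":0},
    {"dx":0,"dy":0,"dz":-18,"rx":0,"ry":0,"rz":0},
    {"dx":0,"dy":0,"dz":-22,"rx":0,"ry":0,"rz":0},
    {"dx":0,"dy":0,"dz":-22,"rx":0,"ry":0,"rz":0}
  ]
}}

```text
clock: 3.88
tcp_pos: [0.5841, 0.0054, 0.2104]
orientation: [-2.409, -2.015, 0.003]
contact_force: [-0.1, -0.2, 0.4]
grip_width: 0.0503
gripper_force: 0.0
```

Run:
```python
from h import *
np.set_printoptions(precision=3,suppress=True)
o=r.get_obs(); print(o["clock"],o["tcp_pos"],o["contact_force"],o["grip_width"])
f,P,M,F=cam("side"); cv2.imwrite("pics/g3.png",cv2.resize(f["frame"][100:190,205:305],None,fx=6,fy=6,interpolation=cv2.INTER_CUBIC))
```

```text
3.8833 [0.584 0.005 0.21 ] [-0.075 -0.231  0.421] 0.05030016676758875
```

View pics/g3.png

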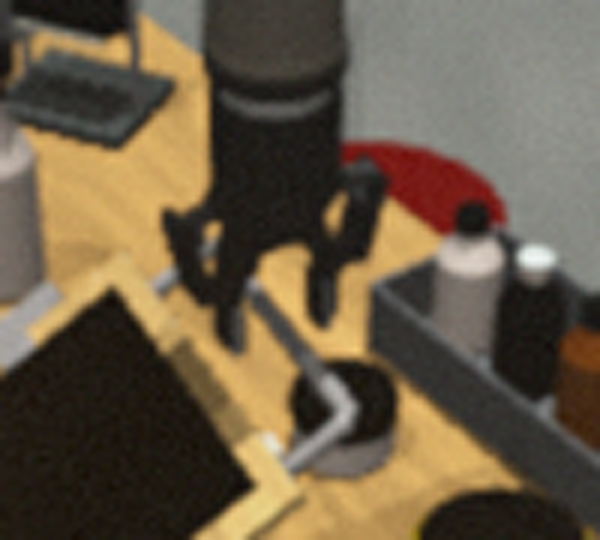

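The fingers now straddle the bar, with the tips at (235,345) and (322,320) and the bar between them at (278,318). The tips are only about 9 mm below the bar's middle, so I'll go 6 mm lower and close.

Call:
{"method": "send_rows", "body": {
  "deltas": [
    {"dx":0,"dy":0,"dz":-3,"rx":0,"ry":0,"rz":0},
    {"dx":0,"dy":0,"dz":-6,"rx":0,"ry":0,"rz":0},
    {"dx":0,"dy":0,"dz":-6,"rx":0,"ry":0,"rz":0}
  ]
}}

```text
clock: 4.18
tcp_pos: [0.5847, 0.0054, 0.2053]
orientation: [-2.41, -2.015, 0.001]
contact_force: [0.1, 0.6, 0.2]
grip_width: 0.0501
gripper_force: 0.0
```

Call:
{"method": "send_rows", "body": {
  "deltas": [
    {"dx":0,"dy":0,"dz":0,"rx":0,"ry":0,"rz":0},
    {"dx":0,"dy":0,"dz":0,"rx":0,"ry":0,"rz":0},
    {"dx":0,"dy":0,"dz":0,"rx":0,"ry":0,"rz":0},
    {"dx":0,"dy":0,"dz":0,"rx":0,"ry":0,"rz":0},
    {"dx":0,"dy":0,"dz":0,"rx":0,"ry":0,"rz":0}
  ],
  "jaw": 5,
  "newtons": 30
}}

```text
clock: 4.6
tcp_pos: [0.5872, 0.005, 0.2069]
orientation: [2.408, 2.012, 0.006]
contact_force: [5.3, -1.5, 0.1]
grip_width: 0.0124
gripper_force: 31.2
```

Call:
{"method": "send_rows", "body": {
  "deltas": [
    {"dx":2,"dy":0,"dz":0,"rx":0,"ry":0,"rz":0},
    {"dx":-2,"dy":1,"dz":7.5,"rx":0,"ry":0,"rz":0},
    {"dx":-7.5,"dy":1.5,"dz":15.5,"rx":0,"ry":0,"rz":0},
    {"dx":-7.5,"dy":1.5,"dz":15.5,"rx":0,"ry":0,"rz":0}
  ]
}}

```text
clock: 4.93
tcp_pos: [0.5781, 0.0066, 0.2226]
orientation: [2.409, 2.014, 0.003]
contact_force: [3.2, -1.2, -0.4]
grip_width: 0.0132
gripper_force: 31.1
```

```bash
cat >> h.py <<'E'
def tilt(save=None):
    f,P,M,F=cam("top"); im=f["frame"]; ps=np.radians(-10.4)
    m=(im.max(2)<60)&np.isfinite(P).all(2)
    Q=P[m]; ex=np.array([np.cos(ps),np.sin(ps),0]);ey=np.array([-np.sin(ps),np.cos(ps),0])
    s=(Q-[.376,.043,.125])@ex; t=(Q-[.376,.043,.125])@ey
    Q=Q[(s>-.02)&(s<.19)&(abs(t)<.09)&(Q[:,2]>.1)&(Q[:,2]<.35)]
    n=None
    if len(Q)<50: print("few",len(Q)); return
    for k in (.02,.01,.006,.006):
        c=np.median(Q,0) if n is None else Q.mean(0)
        V=np.linalg.svd(Q-Q.mean(0),full_matrices=False)[2]; n=V[2]*np.sign(V[2,2]); Q=Q[abs((Q-Q.mean(0))@n)<k]
    th=np.arctan2(-n@ex,n[2]); o=r.get_obs()
    print("tilt",round(th,3),len(Q),"mean",Q.mean(0).round(3),"tcp",o["tcp_pos"].round(4),"F",o["contact_force"].round(1),"tan",round(float(o["contact_force"]@(-np.sin(th)*ex+np.cos(th)*np.array([0,0,1]))),1),"grip",round(o["grip_width"],4))
    return th
E
python3 - <<'E'
from h import *
tilt()
f,P,M,F=cam("side"); cv2.imwrite("pics/g4.png",cv2.resize(f["frame"][100:190,205:305],None,fx=6,fy=6,interpolation=cv2.INTER_CUBIC))
E
```

```text
tilt 0.6 675 mean [ 0.444 -0.028  0.194] tcp [0.5783 0.0066 0.2222] F [ 4.  -0.8  0.1] tan -2.2 grip 0.0128
```

View pics/g4.png

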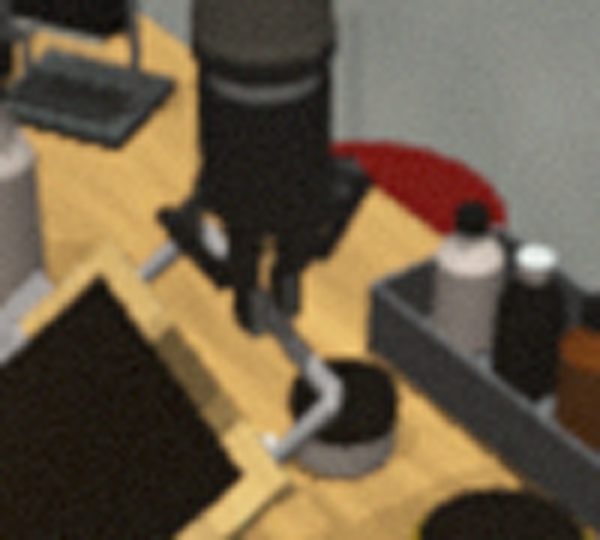

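The bar is held at the fingertips (260,310), and the tilt reads 0.600 as commanded. The force shows the path about 1.5 mm too far in, so I'll correct that and continue up.

Call:
{"method": "send_rows", "body": {
  "deltas": [
    {"dx":-5.5,"dy":1,"dz":11,"rx":0,"ry":0,"rz":0},
    {"dx":-13,"dy":2.5,"dz":20.5,"rx":0,"ry":0,"rz":0},
    {"dx":-20.5,"dy":4,"dz":29.5,"rx":0,"ry":0,"rz":0},
    {"dx":-28.5,"dy":5.5,"dz":38,"rx":0,"ry":0,"rz":0},
    {"dx":-28.5,"dy":5.5,"dz":38,"rx":0,"ry":0,"rz":0}
  ]
}}

```text
clock: 5.45
tcp_pos: [0.5489, 0.012, 0.2607]
orientation: [2.41, 2.014, 0.003]
contact_force: [2.9, -2.6, 2.0]
grip_width: 0.0125
gripper_force: 30.5
```

```bash
python3 -c "
from h import *
tilt()"
```

```text
tilt 0.798 515 mean [ 0.432 -0.022  0.21 ] tcp [0.5494 0.0119 0.2602] F [ 4.  -2.8  2.5] tan -1.4 grip 0.0126
```

Call:
{"method": "send_rows", "body": {
  "deltas": [
    {"dx":0,"dy":-0.5,"dz":3,"rx":0,"ry":0,"rz":0},
    {"dx":-3,"dy":0,"dz":6,"rx":0,"ry":0,"rz":0},
    {"dx":-6,"dy":0.5,"dz":8.5,"rx":0,"ry":0,"rz":0},
    {"dx":-9.5,"dy":1,"dz":11,"rx":0,"ry":0,"rz":0},
    {"dx":-9.5,"dy":1,"dz":11,"rx":0,"ry":0,"rz":0}
  ]
}}

```text
clock: 5.92
tcp_pos: [0.539, 0.0137, 0.2707]
orientation: [-2.409, -2.015, -0.0]
contact_force: [0.7, -0.0, -1.1]
grip_width: 0.0126
gripper_force: 30.1
```

```bash
python3 -c "
from h import *
tilt()"
```

```text
tilt 0.854 492 mean [ 0.43  -0.013  0.214] tcp [0.5391 0.0137 0.2706] F [ 1.9  0.9 -1.7] tan -2.4 grip 0.0127
```

Call:
{"method": "send_rows", "body": {
  "deltas": [
    {"dx":-1.2,"dy":0,"dz":1,"rx":0,"ry":0,"rz":0},
    {"dx":-2.4,"dy":0.4,"dz":2,"rx":0,"ry":0,"rz":0},
    {"dx":-3.6,"dy":0.6,"dz":3.1,"rx":0,"ry":0,"rz":0},
    {"dx":-3.6,"dy":0.6,"dz":3.1,"rx":0,"ry":0,"rz":0}
  ]
}}

```text
clock: 6.3
tcp_pos: [0.5358, 0.0143, 0.2737]
orientation: [-2.41, -2.015, -0.001]
contact_force: [2.6, 1.8, -0.3]
grip_width: 0.0128
gripper_force: 30.0
```

```bash
python3 -c "
from h import *
tilt();tilt()"
```

```text
tilt 0.874 486 mean [ 0.428 -0.011  0.215] tcp [0.5358 0.0143 0.2737] F [ 2.5  1.  -1.2] tan -2.5 grip 0.0131
tilt 0.874 487 mean [ 0.428 -0.011  0.215] tcp [0.5358 0.0143 0.2737] F [ 2.2  2.  -1.7] tan -2.5 grip 0.0125
```

Call:
{"method": "send_rows", "body": {
  "deltas": [
    {"dx":-1.2,"dy":0,"dz":1,"rx":0,"ry":0,"rz":0},
    {"dx":-2.4,"dy":0.4,"dz":2,"rx":0,"ry":0,"rz":0},
    {"dx":-3.7,"dy":0.6,"dz":3.1,"rx":0,"ry":0,"rz":0},
    {"dx":-3.7,"dy":0.6,"dz":3.1,"rx":0,"ry":0,"rz":0}
  ]
}}

```text
clock: 6.73
tcp_pos: [0.5322, 0.0149, 0.2768]
orientation: [-2.41, -2.016, -0.001]
contact_force: [3.1, 2.4, -1.5]
grip_width: 0.0128
gripper_force: 30.1
```

```bash
python3 -c "
from h import *
tilt();tilt()"
```

```text
tilt 0.887 457 mean [ 0.428 -0.006  0.217] tcp [0.5323 0.015  0.2768] F [ 2.1  3.1 -1.4] tan -2.0 grip 0.0127
tilt 0.893 457 mean [ 0.427 -0.006  0.217] tcp [0.5323 0.015  0.2768] F [ 3.1  3.  -0.1] tan -2.0 grip 0.0124
```

Call:
{"method": "send_rows", "body": {
  "deltas": [
    {"dx":-1.2,"dy":0.7,"dz":1,"rx":0,"ry":0,"rz":0},
    {"dx":-2.5,"dy":1.2,"dz":2,"rx":0,"ry":0,"rz":0},
    {"dx":-3.7,"dy":1.5,"dz":3,"rx":0,"ry":0,"rz":0},
    {"dx":-3.7,"dy":1.5,"dz":3,"rx":0,"ry":0,"rz":0}
  ]
}}

```text
clock: 7.17
tcp_pos: [0.5288, 0.0156, 0.2799]
orientation: [2.41, 2.014, 0.001]
contact_force: [3.3, 1.9, 0.1]
grip_width: 0.0128
gripper_force: 30.1
```

```bash
python3 -c "
from h import *
tilt();tilt()"
```

```text
tilt 0.914 458 mean [ 0.426 -0.004  0.218] tcp [0.5287 0.0156 0.2799] F [4.  1.  0.2] tan -2.8 grip 0.0126
tilt 0.905 456 mean [ 0.426 -0.005  0.217] tcp [0.5287 0.0156 0.2799] F [ 3.6  1.  -0.2] tan -2.8 grip 0.013
```

Call:
{"method": "send_rows", "body": {
  "deltas": [
    {"dx":-1.2,"dy":0.2,"dz":1,"rx":0,"ry":0,"rz":0},
    {"dx":-2.5,"dy":0.6,"dz":2,"rx":0,"ry":0,"rz":0},
    {"dx":-3.7,"dy":1,"dz":3,"rx":0,"ry":0,"rz":0},
    {"dx":-3.7,"dy":1,"dz":3,"rx":0,"ry":0,"rz":0}
  ]
}}

```text
clock: 7.6
tcp_pos: [0.5252, 0.0163, 0.2829]
orientation: [2.41, 2.013, 0.001]
contact_force: [4.9, -0.2, 0.1]
grip_width: 0.0129
gripper_force: 30.0
```

```bash
python3 -c "
from h import *
tilt();tilt()"
```

```text
tilt 0.931 459 mean [ 0.425 -0.002  0.219] tcp [0.5252 0.0162 0.2829] F [ 5.3 -0.6  1. ] tan -3.7 grip 0.0124
tilt 0.936 457 mean [ 0.426 -0.001  0.22 ] tcp [0.5252 0.0163 0.2829] F [ 5.7 -0.3  0.9] tan -4.0 grip 0.013
```

Call:
{"method": "send_rows", "body": {
  "deltas": [
    {"dx":-1,"dy":0.2,"dz":1.4,"rx":0,"ry":0,"rz":0},
    {"dx":-2,"dy":0.4,"dz":2.8,"rx":0,"ry":0,"rz":0},
    {"dx":-3,"dy":0.6,"dz":3.8,"rx":0,"ry":0,"rz":0},
    {"dx":-3,"dy":0.6,"dz":3.8,"rx":0,"ry":0,"rz":0}
  ]
}}

```text
clock: 8.03
tcp_pos: [0.5216, 0.0169, 0.2858]
orientation: [2.41, 2.014, -0.001]
contact_force: [5.2, -0.3, -4.4]
grip_width: 0.0131
gripper_force: 29.6
```

```bash
python3 -c "
from h import *
tilt();tilt()"
```

```text
tilt 0.948 445 mean [0.424 0.002 0.22 ] tcp [0.5216 0.017  0.2859] F [ 5.3 -0.3 -3.7] tan -6.4 grip 0.0129
tilt 0.951 449 mean [0.424 0.002 0.221] tcp [0.5216 0.017  0.2859] F [ 5.8 -0.9 -5.4] tan -7.9 grip 0.012
```

Call:
{"method": "send_rows", "body": {
  "deltas": [
    {"dx":-0.5,"dy":0.1,"dz":0.4,"rx":0,"ry":0,"rz":0},
    {"dx":-1,"dy":0.2,"dz":0.7,"rx":0,"ry":0,"rz":0},
    {"dx":-1,"dy":0.2,"dz":0.7,"rx":0,"ry":0,"rz":0}
  ]
}}

```text
clock: 8.38
tcp_pos: [0.5209, 0.0171, 0.2865]
orientation: [2.41, 2.014, -0.001]
contact_force: [7.1, -0.8, -6.0]
grip_width: 0.0124
gripper_force: 29.4
```

```bash
python3 -c "
from h import *
for i in range(4): tilt()
f,P,M,F=cam('side'); cv2.imwrite('pics/g5.png',cv2.resize(f['frame'][110:245,165:275],None,fx=4,fy=4,interpolation=cv2.INTER_CUBIC))"
```

```text
tilt 0.953 445 mean [0.424 0.002 0.22 ] tcp [0.5209 0.0171 0.2865] F [ 8.3 -0.9 -5.4] tan -9.9 grip 0.0128
tilt 0.954 441 mean [0.424 0.002 0.221] tcp [0.5209 0.0171 0.2865] F [ 6.8 -1.4 -5.8] tan -9.1 grip 0.0126
tilt 0.955 443 mean [0.424 0.003 0.22 ] tcp [0.5209 0.0171 0.2865] F [ 7.4 -1.1 -5.7] tan -9.4 grip 0.0124
tilt 0.952 447 mean [0.424 0.003 0.22 ] tcp [0.5209 0.0171 0.2865] F [ 7.1 -1.3 -5.2] tan -8.9 grip 0.0124
```

Call:
{"method": "send_rows", "body": {
  "deltas": [
    {"dx":4.8,"dy":-0.9,"dz":-3.5,"rx":0,"ry":0,"rz":0},
    {"dx":8.6,"dy":-1.6,"dz":-6.5,"rx":0,"ry":0,"rz":0},
    {"dx":12.2,"dy":-2.2,"dz":-9.5,"rx":0,"ry":0,"rz":0},
    {"dx":16.7,"dy":-3.1,"dz":-13.4,"rx":0,"ry":0,"rz":0},
    {"dx":21.2,"dy":-3.9,"dz":-17.3,"rx":0,"ry":0,"rz":0}
  ]
}}

```text
clock: 9.05
tcp_pos: [0.5415, 0.0134, 0.269]
orientation: [-2.41, -2.014, 0.003]
contact_force: [-0.8, -2.7, 0.1]
grip_width: 0.0124
gripper_force: 30.1
```

Call:
{"method": "send_rows", "body": {
  "deltas": [
    {"dx":3.4,"dy":-0.6,"dz":-3.3,"rx":0,"ry":0,"rz":0},
    {"dx":6.9,"dy":-1.3,"dz":-6.6,"rx":0,"ry":0,"rz":0},
    {"dx":10.2,"dy":-1.9,"dz":-10,"rx":0,"ry":0,"rz":0},
    {"dx":13.5,"dy":-2.5,"dz":-13.5,"rx":0,"ry":0,"rz":0},
    {"dx":16.6,"dy":-3,"dz":-17,"rx":0,"ry":0,"rz":0}
  ]
}}

```text
clock: 9.47
tcp_pos: [0.5581, 0.0104, 0.2519]
orientation: [-2.41, -2.014, 0.003]
contact_force: [-2.9, -3.9, -2.0]
grip_width: 0.0129
gripper_force: 29.7
```

Call:
{"method": "send_rows", "body": {
  "deltas": [
    {"dx":3.1,"dy":-0.6,"dz":-3.6,"rx":0,"ry":0,"rz":0},
    {"dx":6.2,"dy":-1.1,"dz":-7.3,"rx":0,"ry":0,"rz":0},
    {"dx":9.2,"dy":-1.7,"dz":-11,"rx":0,"ry":0,"rz":0},
    {"dx":12.1,"dy":-2.2,"dz":-14.8,"rx":0,"ry":0,"rz":0},
    {"dx":12.1,"dy":-2.2,"dz":-14.8,"rx":0,"ry":0,"rz":0}
  ]
}}

```text
clock: 9.88
tcp_pos: [0.5683, 0.0086, 0.2392]
orientation: [-2.407, -2.011, 0.005]
contact_force: [-19.6, -1.9, 20.5]
grip_width: 0.0131
gripper_force: 32.1
```

```bash
python3 -c "
from h import *
for i in range(2): tilt()"
```

```text
tilt 0.673 606 mean [ 0.44 -0.03  0.2 ] tcp [0.5683 0.0087 0.2393] F [-18.   -1.9  20.6] tan 27.0 grip 0.0126
tilt 0.669 600 mean [ 0.439 -0.029  0.199] tcp [0.5683 0.0087 0.2393] F [-18.5  -2.2  20.7] tan 27.3 grip 0.0127
```

Something blocks it near the top notch (27 N upward), so the pawl had not tipped. I'll back off upwards at once.

Call:
{"method": "send_rows", "body": {
  "deltas": [
    {"dx":-3,"dy":0.5,"dz":4,"rx":0,"ry":0,"rz":0},
    {"dx":-6,"dy":1.1,"dz":7.5,"rx":0,"ry":0,"rz":0},
    {"dx":-9,"dy":1.6,"dz":11.2,"rx":0,"ry":0,"rz":0},
    {"dx":-12,"dy":2.2,"dz":14.8,"rx":0,"ry":0,"rz":0},
    {"dx":-12,"dy":2.2,"dz":14.8,"rx":0,"ry":0,"rz":0}
  ]
}}

```text
clock: 10.4
tcp_pos: [0.5578, 0.0106, 0.2527]
orientation: [-2.41, -2.014, 0.002]
contact_force: [-3.9, -4.6, -5.3]
grip_width: 0.0128
gripper_force: 29.9
```

```bash
python3 -c "
from h import *
for i in range(2): tilt()
f,P,M,F=cam('side'); cv2.imwrite('pics/g6.png',cv2.resize(f['frame'][100:250,160:290],None,fx=4,fy=4,interpolation=cv2.INTER_CUBIC))"
```

```text
tilt 0.741 544 mean [ 0.435 -0.03   0.206] tcp [0.5578 0.0106 0.2526] F [-3.5 -3.9 -5. ] tan -1.8 grip 0.0124
tilt 0.739 548 mean [ 0.435 -0.03   0.205] tcp [0.5579 0.0106 0.2526] F [-4.  -4.7 -5.3] tan -1.9 grip 0.0127
```

View pics/g6.png

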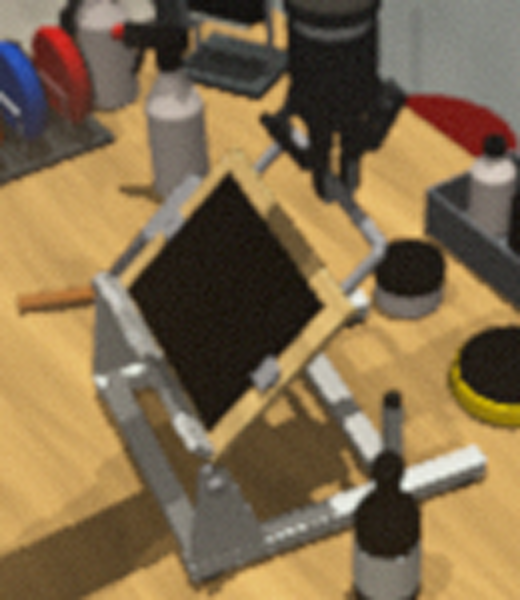

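The board is free again at 0.74 in the picture, with the gripper at (335,150) still on the bar. I'll go up again, remove the inward radial bias, and lean a little firmer.

Call:
{"method": "send_rows", "body": {
  "deltas": [
    {"dx":-5,"dy":0.3,"dz":3.5,"rx":0,"ry":0,"rz":0},
    {"dx":-9,"dy":1,"dz":7.7,"rx":0,"ry":0,"rz":0},
    {"dx":-13.3,"dy":1.7,"dz":12,"rx":0,"ry":0,"rz":0},
    {"dx":-17.6,"dy":2.5,"dz":16,"rx":0,"ry":0,"rz":0},
    {"dx":-17.6,"dy":2.5,"dz":16,"rx":0,"ry":0,"rz":0}
  ]
}}

```text
clock: 10.97
tcp_pos: [0.5414, 0.0136, 0.2705]
orientation: [2.409, 2.015, 0.004]
contact_force: [1.3, -3.7, 0.1]
grip_width: 0.0124
gripper_force: 30.1
```

Call:
{"method": "send_rows", "body": {
  "deltas": [
    {"dx":-3.6,"dy":0.6,"dz":3.2,"rx":0,"ry":0,"rz":0},
    {"dx":-7.2,"dy":1.3,"dz":6.3,"rx":0,"ry":0,"rz":0},
    {"dx":-10.8,"dy":2,"dz":9.3,"rx":0,"ry":0,"rz":0},
    {"dx":-14.4,"dy":2.6,"dz":12.3,"rx":0,"ry":0,"rz":0},
    {"dx":-14.4,"dy":2.6,"dz":12.3,"rx":0,"ry":0,"rz":0}
  ]
}}

```text
clock: 11.38
tcp_pos: [0.5279, 0.0161, 0.2828]
orientation: [2.409, 2.014, 0.006]
contact_force: [3.4, -4.0, 2.1]
grip_width: 0.0126
gripper_force: 30.1
```

```bash
python3 -c "
from h import *
for i in range(3): tilt()"
```

```text
tilt 0.916 468 mean [ 0.426 -0.003  0.218] tcp [0.528  0.016  0.2827] F [ 3.7 -3.2  2.2] tan -2.0 grip 0.0127
tilt 0.919 461 mean [ 0.426 -0.003  0.217] tcp [0.5281 0.016  0.2826] F [ 3.  -4.4  2.4] tan -1.5 grip 0.0128
tilt 0.915 458 mean [ 0.426 -0.003  0.219] tcp [0.5282 0.016  0.2825] F [ 3.8 -4.4  2.8] tan -1.9 grip 0.0122
```

Call:
{"method": "send_rows", "body": {
  "deltas": [
    {"dx":-1,"dy":-0.3,"dz":1.4,"rx":0,"ry":0,"rz":0},
    {"dx":-2,"dy":-0.3,"dz":2.6,"rx":0,"ry":0,"rz":0},
    {"dx":-3.2,"dy":-0.3,"dz":3.6,"rx":0,"ry":0,"rz":0},
    {"dx":-3.2,"dy":-0.3,"dz":3.6,"rx":0,"ry":0,"rz":0}
  ]
}}

```text
clock: 11.87
tcp_pos: [0.5247, 0.0166, 0.2855]
orientation: [2.409, 2.016, 0.005]
contact_force: [4.2, -2.1, -0.6]
grip_width: 0.0124
gripper_force: 29.7
```

```bash
python3 -c "
from h import *
for i in range(3): tilt()"
```

```text
tilt 0.929 456 mean [0.425 0.001 0.22 ] tcp [0.5247 0.0167 0.2855] F [ 4.  -1.7 -0.6] tan -3.8 grip 0.0127
tilt 0.936 449 mean [0.425 0.001 0.22 ] tcp [0.5246 0.0166 0.2854] F [ 4.5 -0.5 -0.3] tan -3.8 grip 0.0123
tilt 0.924 453 mean [0.426 0.001 0.219] tcp [0.5247 0.0166 0.2855] F [ 6.  -1.7 -0.7] tan -5.4 grip 0.0126
```

Call:
{"method": "send_rows", "body": {
  "deltas": [
    {"dx":-1,"dy":0.2,"dz":0.8,"rx":0,"ry":0,"rz":0},
    {"dx":-2,"dy":0.4,"dz":1.5,"rx":0,"ry":0,"rz":0},
    {"dx":-3,"dy":0.6,"dz":2.3,"rx":0,"ry":0,"rz":0},
    {"dx":-4,"dy":0.8,"dz":3,"rx":0,"ry":0,"rz":0},
    {"dx":-4,"dy":0.8,"dz":3,"rx":0,"ry":0,"rz":0}
  ]
}}

```text
clock: 12.43
tcp_pos: [0.5211, 0.0173, 0.2883]
orientation: [2.408, 2.015, 0.006]
contact_force: [7.8, -0.4, -2.2]
grip_width: 0.0126
gripper_force: 29.5
```

```bash
python3 -c "
from h import *
for i in range(3): tilt()"
```

```text
tilt 0.951 436 mean [0.424 0.003 0.22 ] tcp [0.5211 0.0173 0.2883] F [ 6.9 -2.5 -3.7] tan -8.1 grip 0.013
tilt 0.954 433 mean [0.423 0.003 0.219] tcp [0.5211 0.0173 0.2883] F [ 6.7 -1.2 -2.1] tan -6.8 grip 0.0126
tilt 0.951 434 mean [0.424 0.002 0.22 ] tcp [0.5211 0.0173 0.2883] F [ 7.5 -1.2 -2. ] tan -7.3 grip 0.0123
```

Call:
{"method": "send_rows", "body": {
  "deltas": [
    {"dx":-0.6,"dy":0.1,"dz":0.5,"rx":0,"ry":0,"rz":0},
    {"dx":-1.2,"dy":0.2,"dz":0.9,"rx":0,"ry":0,"rz":0},
    {"dx":-1.8,"dy":0.4,"dz":1.3,"rx":0,"ry":0,"rz":0},
    {"dx":-1.8,"dy":0.4,"dz":1.3,"rx":0,"ry":0,"rz":0}
  ]
}}

```text
clock: 12.92
tcp_pos: [0.5196, 0.0176, 0.2895]
orientation: [2.408, 2.014, 0.006]
contact_force: [9.4, -1.8, -4.0]
grip_width: 0.0123
gripper_force: 29.4
```

```bash
python3 -c "
from h import *
for i in range(4): tilt()"
```

```text
tilt 0.961 426 mean [0.423 0.003 0.22 ] tcp [0.5196 0.0176 0.2895] F [ 9.4 -1.6 -3.5] tan -9.8 grip 0.0126
tilt 0.965 427 mean [0.423 0.003 0.221] tcp [0.5196 0.0175 0.2895] F [ 9.2 -0.6 -3.6] tan -9.5 grip 0.0124
tilt 0.958 424 mean [0.423 0.004 0.221] tcp [0.5196 0.0176 0.2895] F [ 9.6 -1.1 -4. ] tan -10.2 grip 0.0127
tilt 0.957 426 mean [0.423 0.004 0.22 ] tcp [0.5196 0.0175 0.2895] F [ 8.1 -1.1 -3.1] tan -8.4 grip 0.0123
```

Call:
{"method": "send_rows", "body": {
  "deltas": [
    {"dx":-0.6,"dy":0.1,"dz":0.4,"rx":0,"ry":0,"rz":0},
    {"dx":-1.2,"dy":0.2,"dz":0.9,"rx":0,"ry":0,"rz":0},
    {"dx":-1.2,"dy":0.2,"dz":0.9,"rx":0,"ry":0,"rz":0},
    {"dx":-1.2,"dy":0.2,"dz":0.9,"rx":0,"ry":0,"rz":0}
  ]
}}

```text
clock: 13.45
tcp_pos: [0.5185, 0.0178, 0.2903]
orientation: [2.407, 2.014, 0.006]
contact_force: [10.7, -0.8, -4.7]
grip_width: 0.0127
gripper_force: 29.4
```

```bash
python3 -c "
from h import *
for i in range(4): tilt()
a=cv2.imread('pics/top0.png'); b=np.mean([cam('top')[0]['frame'] for i in range(3)],0)
cv2.imwrite('pics/topnow.png',b)
cv2.imwrite('pics/cmp.png',np.hstack([cv2.resize(x[175:260,172:212].astype(np.uint8),None,fx=7,fy=7,interpolation=cv2.INTER_CUBIC) for x in (a,b)]))
"
```

```text
tilt 0.967 421 mean [0.423 0.004 0.221] tcp [0.5185 0.0177 0.2903] F [ 9.9 -1.  -5.4] tan -11.2 grip 0.0124
tilt 0.964 417 mean [0.423 0.003 0.221] tcp [0.5185 0.0178 0.2904] F [ 9.3 -0.2 -4.5] tan -10.1 grip 0.0124
tilt 0.965 421 mean [0.423 0.004 0.221] tcp [0.5185 0.0177 0.2904] F [ 9.5 -2.3 -5.5] tan -11.1 grip 0.0126
tilt 0.969 419 mean [0.422 0.004 0.221] tcp [0.5185 0.0178 0.2903] F [10.5 -1.5 -5.5] tan -11.8 grip 0.0127[ WARN:0@11.579] global loadsave.cpp:1063 imwrite_ Unsupported depth image for selected encoder is fallbacked to CV_8U.
```

Call:
{"method": "send_rows", "body": {
  "deltas": [
    {"dx":5,"dy":-0.9,"dz":-4,"rx":0,"ry":0,"rz":0},
    {"dx":9.5,"dy":-1.7,"dz":-8,"rx":0,"ry":0,"rz":0},
    {"dx":14,"dy":-2.6,"dz":-12,"rx":0,"ry":0,"rz":0},
    {"dx":18.5,"dy":-3.4,"dz":-16,"rx":0,"ry":0,"rz":0},
    {"dx":23,"dy":-4.2,"dz":-20,"rx":0,"ry":0,"rz":0}
  ]
}}

```text
clock: 14.22
tcp_pos: [0.541, 0.0136, 0.2711]
orientation: [2.409, 2.015, 0.005]
contact_force: [2.4, -0.7, 3.9]
grip_width: 0.0124
gripper_force: 30.7
```

Call:
{"method": "send_rows", "body": {
  "deltas": [
    {"dx":3.4,"dy":-0.6,"dz":-3.4,"rx":0,"ry":0,"rz":0},
    {"dx":6.9,"dy":-1.3,"dz":-6.8,"rx":0,"ry":0,"rz":0},
    {"dx":10.2,"dy":-1.9,"dz":-10.3,"rx":0,"ry":0,"rz":0},
    {"dx":13.5,"dy":-2.5,"dz":-13.9,"rx":0,"ry":0,"rz":0},
    {"dx":16.6,"dy":-3,"dz":-17.5,"rx":0,"ry":0,"rz":0}
  ]
}}

```text
clock: 14.63
tcp_pos: [0.5576, 0.0106, 0.2531]
orientation: [2.409, 2.015, 0.004]
contact_force: [5.6, -1.4, 4.8]
grip_width: 0.0125
gripper_force: 31.3
```

```bash
python3 -c "
from h import *
for i in range(2): tilt()"
```

```text
tilt 0.74 538 mean [ 0.435 -0.029  0.206] tcp [0.558  0.0105 0.2525] F [ 8.2 -0.7  1.9] tan -4.1 grip 0.0124
tilt 0.74 540 mean [ 0.435 -0.03   0.205] tcp [0.5579 0.0105 0.2527] F [6.1 0.3 1.4] tan -3.0 grip 0.0121
```

Call:
{"method": "send_rows", "body": {
  "deltas": [
    {"dx":2.6,"dy":-0.3,"dz":-0.9,"rx":0,"ry":0,"rz":0},
    {"dx":5.2,"dy":-0.7,"dz":-4,"rx":0,"ry":0,"rz":0},
    {"dx":7.6,"dy":-1.2,"dz":-7,"rx":0,"ry":0,"rz":0},
    {"dx":9.6,"dy":-1.6,"dz":-9.4,"rx":0,"ry":0,"rz":0},
    {"dx":11,"dy":-1.8,"dz":-11.2,"rx":0,"ry":0,"rz":0}
  ]
}}

```text
clock: 15.15
tcp_pos: [0.5673, 0.0087, 0.2407]
orientation: [-2.409, -2.015, -0.0]
contact_force: [3.9, 1.2, 3.0]
grip_width: 0.0125
gripper_force: 31.3
```

```bash
python3 -c "
from h import *
for i in range(2): tilt()"
```

```text
tilt 0.673 592 mean [ 0.438 -0.03   0.2  ] tcp [0.5675 0.0087 0.2405] F [4.8 1.5 0.4] tan -2.4 grip 0.0126
tilt 0.676 602 mean [ 0.439 -0.03   0.2  ] tcp [0.5674 0.0087 0.2406] F [ 5.3  0.8 -0.2] tan -3.3 grip 0.0124
```

Call:
{"method": "send_rows", "body": {
  "deltas": [
    {"dx":1.5,"dy":-0.3,"dz":-1.9,"rx":0,"ry":0,"rz":0},
    {"dx":3,"dy":-0.5,"dz":-3.8,"rx":0,"ry":0,"rz":0},
    {"dx":4.4,"dy":-0.8,"dz":-5.7,"rx":0,"ry":0,"rz":0},
    {"dx":4.4,"dy":-0.8,"dz":-5.7,"rx":0,"ry":0,"rz":0}
  ]
}}

```text
clock: 15.58
tcp_pos: [0.5715, 0.0079, 0.2348]
orientation: [-2.409, -2.015, 0.0]
contact_force: [4.7, 2.8, -1.3]
grip_width: 0.0128
gripper_force: 31.0
```

```bash
python3 -c "
from h import *
for i in range(2): tilt()"
```

```text
tilt 0.645 617 mean [ 0.44  -0.029  0.197] tcp [0.5715 0.0079 0.2348] F [ 5.8  2.6 -1.2] tan -4.1 grip 0.0126
tilt 0.645 609 mean [ 0.441 -0.029  0.198] tcp [0.5714 0.0079 0.2349] F [ 4.7  2.6 -0.9] tan -3.2 grip 0.0129
```

The board is past the top notch and hanging free, so the pawl has tipped. I'll ease it down.

Call:
{"method": "send_rows", "body": {
  "deltas": [
    {"dx":4,"dy":0,"dz":-4.4,"rx":0,"ry":0,"rz":0},
    {"dx":6.5,"dy":-0.5,"dz":-8.4,"rx":0,"ry":0,"rz":0},
    {"dx":9.8,"dy":-1.1,"dz":-13.4,"rx":0,"ry":0,"rz":0},
    {"dx":12.8,"dy":-1.7,"dz":-18.6,"rx":0,"ry":0,"rz":0},
    {"dx":15.8,"dy":-2.2,"dz":-23.8,"rx":0,"ry":0,"rz":0}
  ]
}}

```text
clock: 16.1
tcp_pos: [0.5869, 0.005, 0.2106]
orientation: [-2.41, -2.014, 0.002]
contact_force: [1.1, 1.1, 0.2]
grip_width: 0.0127
gripper_force: 30.8
```

Call:
{"method": "send_rows", "body": {
  "deltas": [
    {"dx":2.8,"dy":-0.5,"dz":-5.3,"rx":0,"ry":0,"rz":0},
    {"dx":5.5,"dy":-1,"dz":-10.6,"rx":0,"ry":0,"rz":0},
    {"dx":8,"dy":-1.5,"dz":-16,"rx":0,"ry":0,"rz":0},
    {"dx":10.4,"dy":-1.9,"dz":-21.5,"rx":0,"ry":0,"rz":0},
    {"dx":12.7,"dy":-2.3,"dz":-27,"rx":0,"ry":0,"rz":0}
  ]
}}

```text
clock: 16.52
tcp_pos: [0.5998, 0.0027, 0.1839]
orientation: [-2.41, -2.015, 0.001]
contact_force: [0.0, 0.7, -0.8]
grip_width: 0.0126
gripper_force: 30.2
```

```bash
python3 -c "
from h import *
for i in range(2): tilt()"
```

```text
tilt 0.394 810 mean [ 0.455 -0.024  0.176] tcp [0.6001 0.0025 0.183 ] F [ 2.4  0.8 -4.5] tan -5.0 grip 0.0126
tilt 0.397 834 mean [ 0.455 -0.023  0.176] tcp [0.5999 0.0026 0.1834] F [ 0.5  1.5 -3.5] tan -3.3 grip 0.0124
```

Tracking is accurate. Continuing to flat.

Call:
{"method": "send_rows", "body": {
  "deltas": [
    {"dx":2.1,"dy":-0.4,"dz":-5.6,"rx":0,"ry":0,"rz":0},
    {"dx":4.1,"dy":-0.8,"dz":-11.3,"rx":0,"ry":0,"rz":0},
    {"dx":6,"dy":-1.1,"dz":-17,"rx":0,"ry":0,"rz":0},
    {"dx":7.8,"dy":-1.4,"dz":-22.7,"rx":0,"ry":0,"rz":0},
    {"dx":9.3,"dy":-1.7,"dz":-28.5,"rx":0,"ry":0,"rz":0}
  ]
}}

```text
clock: 17.03
tcp_pos: [0.6091, 0.0009, 0.1554]
orientation: [-2.41, -2.015, 0.001]
contact_force: [-2.0, 1.2, -0.2]
grip_width: 0.013
gripper_force: 30.0
```

Call:
{"method": "send_rows", "body": {
  "deltas": [
    {"dx":1.4,"dy":-0.3,"dz":-5.8,"rx":0,"ry":0,"rz":0},
    {"dx":2.7,"dy":-0.5,"dz":-11.7,"rx":0,"ry":0,"rz":0},
    {"dx":3.8,"dy":-0.7,"dz":-17.5,"rx":0,"ry":0,"rz":0},
    {"dx":4.8,"dy":-0.9,"dz":-23.5,"rx":0,"ry":0,"rz":0},
    {"dx":5.7,"dy":-1,"dz":-29.4,"rx":0,"ry":0,"rz":0}
  ]
}}

```text
clock: 17.45
tcp_pos: [0.6148, -0.0001, 0.1261]
orientation: [-2.41, -2.015, 0.001]
contact_force: [-2.2, -0.8, -0.6]
grip_width: 0.0124
gripper_force: 29.3
```

```bash
python3 -c "
from h import *
for i in range(2): tilt()"
```

```text
tilt 0.147 916 mean [ 0.465 -0.018  0.152] tcp [ 6.148e-01 -1.000e-04  1.251e-01] F [-0.4 -0.8 -6.2] tan -6.1 grip 0.0125
tilt 0.136 916 mean [ 0.465 -0.018  0.152] tcp [ 6.148e-01 -1.000e-04  1.256e-01] F [-1.3 -0.6 -5. ] tan -4.8 grip 0.0128
```

Call:
{"method": "send_rows", "body": {
  "deltas": [
    {"dx":0.6,"dy":0,"dz":-6,"rx":0,"ry":0,"rz":0},
    {"dx":1,"dy":0,"dz":-12,"rx":0,"ry":0,"rz":0},
    {"dx":1.4,"dy":0,"dz":-18,"rx":0,"ry":0,"rz":0},
    {"dx":1.6,"dy":0,"dz":-24,"rx":0,"ry":0,"rz":0},
    {"dx":1.6,"dy":0,"dz":-29,"rx":0,"ry":0,"rz":0}
  ]
}}

```text
clock: 17.97
tcp_pos: [0.6165, -0.0004, 0.0971]
orientation: [2.41, 2.014, -0.001]
contact_force: [-2.7, -1.8, -0.9]
grip_width: 0.0125
gripper_force: 29.3
```

Call:
{"method": "send_rows", "body": {
  "deltas": [
    {"dx":0,"dy":0,"dz":-2,"rx":0,"ry":0,"rz":0},
    {"dx":0,"dy":0,"dz":-4,"rx":0,"ry":0,"rz":0},
    {"dx":0,"dy":0,"dz":-5.5,"rx":0,"ry":0,"rz":0},
    {"dx":0,"dy":0,"dz":-5.5,"rx":0,"ry":0,"rz":0}
  ]
}}

```text
clock: 18.3
tcp_pos: [0.6166, -0.0003, 0.0933]
orientation: [-2.411, -2.014, -0.001]
contact_force: [-6.0, -2.8, 7.0]
grip_width: 0.0123
gripper_force: 30.3
```

```bash
python3 -c "
from h import *
for i in range(3): tilt()"
```

```text
tilt -0.005 845 mean [ 0.472 -0.013  0.139] tcp [ 6.166e-01 -3.000e-04  9.330e-02] F [-6.5 -1.8  6.9] tan 6.9 grip 0.0124
tilt 0.004 842 mean [ 0.47  -0.013  0.139] tcp [ 6.166e-01 -3.000e-04  9.330e-02] F [-6.4 -2.7  6.7] tan 6.8 grip 0.0125
tilt -0.003 831 mean [ 0.471 -0.012  0.139] tcp [ 6.166e-01 -3.000e-04  9.330e-02] F [-5.9 -1.4  6.7] tan 6.7 grip 0.0123
```

It's flat and seated, with about 7 N on the posts. Now up towards 0.395.

Call:
{"method": "send_rows", "body": {
  "deltas": [
    {"dx":-1.2,"dy":0,"dz":9,"rx":0,"ry":0,"rz":0},
    {"dx":-1.6,"dy":0,"dz":16.4,"rx":0,"ry":0,"rz":0},
    {"dx":-1.8,"dy":0,"dz":23.6,"rx":0,"ry":0,"rz":0},
    {"dx":-2.4,"dy":0,"dz":30.8,"rx":0,"ry":0,"rz":0},
    {"dx":-3.3,"dy":0.1,"dz":38,"rx":0,"ry":0,"rz":0}
  ]
}}

```text
clock: 18.87
tcp_pos: [0.6143, 0.0, 0.1315]
orientation: [2.409, 2.014, 0.003]
contact_force: [3.3, -4.1, -6.8]
grip_width: 0.0121
gripper_force: 29.4
```

Call:
{"method": "send_rows", "body": {
  "deltas": [
    {"dx":-1.1,"dy":0.2,"dz":7.1,"rx":0,"ry":0,"rz":0},
    {"dx":-2.3,"dy":0.4,"dz":14.2,"rx":0,"ry":0,"rz":0},
    {"dx":-3.7,"dy":0.7,"dz":21.3,"rx":0,"ry":0,"rz":0},
    {"dx":-5.4,"dy":1,"dz":28.3,"rx":0,"ry":0,"rz":0},
    {"dx":-7.3,"dy":1.3,"dz":35.2,"rx":0,"ry":0,"rz":0}
  ]
}}

```text
clock: 19.28
tcp_pos: [0.6071, 0.0014, 0.1668]
orientation: [2.409, 2.014, 0.003]
contact_force: [3.7, -3.0, -5.0]
grip_width: 0.0127
gripper_force: 29.3
```

```bash
python3 -c "
from h import *
for i in range(2): tilt()"
```

```text
tilt 0.302 878 mean [ 0.458 -0.022  0.168] tcp [0.6068 0.0015 0.1679] F [ 1.4 -3.4 -2. ] tan -2.5 grip 0.0121
tilt 0.309 862 mean [ 0.458 -0.022  0.168] tcp [0.6069 0.0015 0.1673] F [ 2.6 -3.9 -2.5] tan -3.4 grip 0.0123
```

Call:
{"method": "send_rows", "body": {
  "deltas": [
    {"dx":-1.4,"dy":0,"dz":4.6,"rx":0,"ry":0,"rz":0},
    {"dx":-2.9,"dy":0,"dz":9.2,"rx":0,"ry":0,"rz":0},
    {"dx":-4.5,"dy":0,"dz":13.7,"rx":0,"ry":0,"rz":0},
    {"dx":-6.1,"dy":0,"dz":18.2,"rx":0,"ry":0,"rz":0},
    {"dx":-7.4,"dy":0,"dz":21.6,"rx":0,"ry":0,"rz":0}
  ]
}}

```text
clock: 19.8
tcp_pos: [0.6001, 0.0027, 0.1879]
orientation: [2.408, 2.015, 0.005]
contact_force: [5.3, 0.2, -5.2]
grip_width: 0.0125
gripper_force: 29.3
```

Call:
{"method": "send_rows", "body": {
  "deltas": [
    {"dx":0,"dy":0,"dz":0,"rx":0,"ry":0,"rz":0},
    {"dx":0,"dy":0,"dz":0,"rx":0,"ry":0,"rz":0},
    {"dx":0,"dy":0,"dz":0,"rx":0,"ry":0,"rz":0}
  ]
}}

```text
clock: 20.05
tcp_pos: [0.6001, 0.0026, 0.1878]
orientation: [2.408, 2.015, 0.005]
contact_force: [6.2, -0.1, -1.4]
grip_width: 0.0122
gripper_force: 29.7
```

```bash
python3 -c "
from h import *
for i in range(3): tilt()"
```

```text
tilt 0.399 808 mean [ 0.455 -0.025  0.176] tcp [0.6002 0.0026 0.1878] F [ 5.8  0.4 -0.6] tan -2.7 grip 0.0126
tilt 0.389 802 mean [ 0.455 -0.024  0.176] tcp [0.6002 0.0026 0.1877] F [ 5.5  0.3 -0.6] tan -2.6 grip 0.0124
tilt 0.391 794 mean [ 0.455 -0.024  0.176] tcp [0.6002 0.0026 0.1877] F [ 5.1 -0.3 -1.4] tan -3.2 grip 0.0123
```

Call:
{"method": "send_rows", "body": {
  "deltas": [
    {"dx":1,"dy":-0.2,"dz":-1,"rx":0,"ry":0,"rz":0},
    {"dx":2.2,"dy":-0.3,"dz":-2.5,"rx":0,"ry":0,"rz":0},
    {"dx":2.8,"dy":-0.4,"dz":-4,"rx":0,"ry":0,"rz":0},
    {"dx":3.3,"dy":-0.5,"dz":-5.5,"rx":0,"ry":0,"rz":0},
    {"dx":3.8,"dy":-0.6,"dz":-7,"rx":0,"ry":0,"rz":0}
  ]
}}

```text
clock: 20.62
tcp_pos: [0.6029, 0.002, 0.18]
orientation: [-2.409, -2.016, -0.002]
contact_force: [4.9, 2.1, -0.1]
grip_width: 0.0124
gripper_force: 29.8
```

Call:
{"method": "send_rows", "body": {
  "deltas": [
    {"dx":0.2,"dy":0,"dz":-0.7,"rx":0,"ry":0,"rz":0},
    {"dx":0.5,"dy":0,"dz":-1.4,"rx":0,"ry":0,"rz":0},
    {"dx":0.8,"dy":0,"dz":-2.1,"rx":0,"ry":0,"rz":0},
    {"dx":1.0,"dy":0,"dz":-2.7,"rx":0,"ry":0,"rz":0},
    {"dx":1.0,"dy":0,"dz":-2.7,"rx":0,"ry":0,"rz":0}
  ]
}}

```text
clock: 21.03
tcp_pos: [0.6038, 0.0019, 0.1773]
orientation: [-2.409, -2.016, -0.002]
contact_force: [5.9, 2.8, -1.6]
grip_width: 0.0124
gripper_force: 29.7
```

```bash
python3 -c "
from h import *
for i in range(3): tilt()"
```

```text
tilt 0.342 837 mean [ 0.457 -0.023  0.172] tcp [0.6038 0.0019 0.1773] F [ 4.5  2.5 -0.5] tan -1.8 grip 0.0125
tilt 0.342 839 mean [ 0.458 -0.023  0.172] tcp [0.6038 0.0019 0.1773] F [ 4.4  2.8 -0.7] tan -1.9 grip 0.013
tilt 0.348 843 mean [ 0.457 -0.023  0.172] tcp [0.6038 0.0019 0.1773] F [ 3.9  1.9 -0.4] tan -1.6 grip 0.0123
```

Call:
{"method": "send_rows", "body": {
  "deltas": [
    {"dx":0.7,"dy":0.3,"dz":-0.6,"rx":0,"ry":0,"rz":0},
    {"dx":1.2,"dy":0.5,"dz":-1.2,"rx":0,"ry":0,"rz":0},
    {"dx":1.4,"dy":0.5,"dz":-1.8,"rx":0,"ry":0,"rz":0},
    {"dx":1.6,"dy":0.5,"dz":-2.4,"rx":0,"ry":0,"rz":0},
    {"dx":1.6,"dy":0.5,"dz":-2.4,"rx":0,"ry":0,"rz":0}
  ]
}}

```text
clock: 21.6
tcp_pos: [0.6045, 0.0018, 0.1753]
orientation: [-2.409, -2.014, 0.0]
contact_force: [-0.1, 1.7, 6.7]
grip_width: 0.0124
gripper_force: 30.4
```

```bash
python3 -c "
from h import *
for i in range(3): tilt()"
```

```text
tilt 0.336 861 mean [ 0.457 -0.023  0.171] tcp [0.6045 0.0018 0.1753] F [-0.6  2.6  6.3] tan 6.3 grip 0.0124
tilt 0.337 844 mean [ 0.457 -0.023  0.171] tcp [0.6045 0.0018 0.1753] F [0.1 3.7 6.6] tan 6.4 grip 0.0124
tilt 0.337 840 mean [ 0.457 -0.022  0.171] tcp [0.6044 0.0018 0.1753] F [-0.3  2.6  6.8] tan 6.7 grip 0.0122
```

The pawl has caught at the second notch: the bar now pushes back with 6.4 N at tilt ~0.34. I'll unload the bar, then open and withdraw upwards.

Call:
{"method": "send_rows", "body": {
  "deltas": [
    {"dx":0,"dy":-0.3,"dz":0.6,"rx":0,"ry":0,"rz":0},
    {"dx":-0.2,"dy":-0.5,"dz":1.3,"rx":0,"ry":0,"rz":0},
    {"dx":-0.2,"dy":-0.5,"dz":1.3,"rx":0,"ry":0,"rz":0}
  ]
}}

```text
clock: 22.0
tcp_pos: [0.6042, 0.0018, 0.1761]
orientation: [-2.408, -2.015, 0.0]
contact_force: [-0.7, 4.4, 3.5]
grip_width: 0.0126
gripper_force: 30.1
```

Call:
{"method": "send_rows", "body": {
  "deltas": [
    {"dx":0,"dy":0,"dz":0,"rx":0,"ry":0,"rz":0},
    {"dx":0,"dy":0,"dz":0,"rx":0,"ry":0,"rz":0},
    {"dx":0,"dy":0,"dz":0,"rx":0,"ry":0,"rz":0},
    {"dx":0,"dy":0,"dz":0,"rx":0,"ry":0,"rz":0},
    {"dx":0,"dy":0,"dz":0,"rx":0,"ry":0,"rz":0}
  ],
  "jaw": 44
}}

```text
clock: 22.42
tcp_pos: [0.6045, 0.0003, 0.176]
orientation: [2.411, 2.014, -0.001]
contact_force: [0.1, -0.2, 0.4]
grip_width: 0.044
gripper_force: 0.0
```

```bash
python3 -c "
from h import *
for i in range(2): tilt()"
```

```text
tilt 0.343 835 mean [ 0.457 -0.023  0.171] tcp [6.045e-01 5.000e-04 1.761e-01] F [ 0.5 -0.2  0.2] tan -0.0 grip 0.0441
tilt 0.339 843 mean [ 0.457 -0.023  0.171] tcp [6.046e-01 6.000e-04 1.762e-01] F [ 0.4 -0.   0.5] tan 0.3 grip 0.0441
```

Call:
{"method": "send_rows", "body": {
  "deltas": [
    {"dx":0,"dy":0,"dz":10,"rx":0,"ry":0,"rz":0},
    {"dx":0,"dy":0,"dz":25,"rx":0,"ry":0,"rz":0},
    {"dx":0,"dy":0,"dz":45,"rx":0,"ry":0,"rz":0},
    {"dx":0,"dy":0,"dz":70,"rx":0,"ry":0,"rz":0},
    {"dx":0,"dy":0,"dz":100,"rx":0,"ry":0,"rz":0}
  ]
}}

```text
clock: 22.93
tcp_pos: [0.6039, 0.0008, 0.277]
orientation: [-2.41, -2.014, 0.003]
contact_force: [0.3, 0.6, 0.3]
grip_width: 0.0439
gripper_force: 0.0
```

Call:
{"method": "send_rows", "body": {
  "deltas": [
    {"dx":0,"dy":0,"dz":25,"rx":0,"ry":0,"rz":0},
    {"dx":0,"dy":0,"dz":40,"rx":0,"ry":0,"rz":0},
    {"dx":0,"dy":0,"dz":40,"rx":0,"ry":0,"rz":0},
    {"dx":0,"dy":0,"dz":40,"rx":0,"ry":0,"rz":0}
  ]
}}

```text
clock: 23.27
tcp_pos: [0.6052, 0.0008, 0.3175]
orientation: [2.41, 2.014, 0.003]
contact_force: [0.1, 0.5, -1.0]
grip_width: 0.044
gripper_force: 0.0
```

```bash
python3 -c "
from h import *
for i in range(2): tilt()
f,P,M,F=cam('side'); cv2.imwrite('pics/end.png',cv2.resize(f['frame'][80:280,140:360],None,fx=2.7,fy=2.7,interpolation=cv2.INTER_CUBIC))"
```

```text
tilt 0.34 649 mean [ 0.458 -0.033  0.172] tcp [0.6045 0.001  0.3162] F [-0.1  0.3  0.1] tan 0.1 grip 0.0438
tilt 0.342 641 mean [ 0.459 -0.032  0.172] tcp [0.6041 0.0011 0.3155] F [0.1 0.2 1.3] tan 1.2 grip 0.0437
```

View pics/end.png

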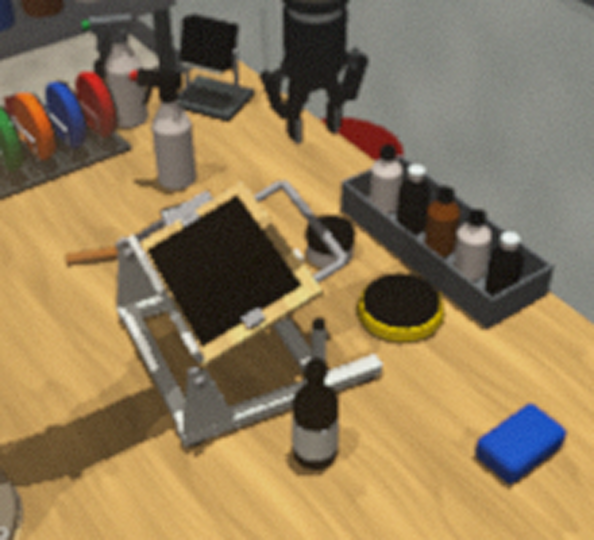

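The board (225,275) stays propped at about 0.34 rad, the second notch. The gripper (315,90) is clear of everything, and the jar, pads and bottles in view look undisturbed.

```bash
python3 -c "
from h import *
print(r.hand_in())"
```

```text
the job is handed in; nothing more can be done
None
```

I handed the job in with the board propped on the second notch (about 0.34 rad) and the gripper clear; the pawl needed a second, firmer lean because the first did not tip it, and on the way down that time the board briefly pushed back on the bar with about 27 N at the top notch.

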